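Switch the ball sorter to its right-hand chute and feed the grinding balls

TASK

Three steel grinding balls wait in the ball sorter and should go into its right-hand tray, but the seesaw gate is tipped to the left. With the fingertips, press the raised right side of the gate gently down until it rocks over to the right, then push the sliding stop to the left so that all three balls roll over the gate and come to rest in the right-hand tray. Do not touch the balls, grasp nothing, and leave the vial, the objective case and the hexagon nut where they stand.

Things in the scene. Friction and masses are not known exactly. Their poses are not given: they have to be found in the camera images.
- sorter: Ball sorter fixed to the bench, 200 (x) x 400 (y) x 192 mm tall, takes at most 30 N. Origin: centre of its long base plate, on the bench. x away from the robot, y left, z up (yaw up to 0.45 rad). A feed channel (24 mm wide, wall tops 132 to 147 mm up) falls along y = 0 from x = +125 to +18 mm onto the middle of the seesaw gate; at each gate end a chute leads to an open tray.
- gate (a joint): Tilt (rad) of the grey seesaw gate, a 190 mm channel along the sorter's y, pivoted at its middle 85 mm up. -0.26: left end down (start); 0 level; +0.26: right end down, balls go right. Top-heavy by a round steel weight over the pivot at the front (x -32 to -58 mm, top 133 mm up): under 1 N on a pad moves it; past level it falls over by itself and stays.
- right_pad (a point): Middle of the top of the gate's right press pad, a flat tab 36 mm (y) x 65 mm (x) that sticks out towards the robot at sorter x = -62, y = -85 mm. About 116 mm above the bench while raised, 73 mm when the gate has rocked over to the right; nothing stands above it.
- left_pad (a point): The same point of the left-hand press pad, at sorter x = -62 mm, y = +85 mm.
- stop (a joint): Travel (m) of the sliding steel stop along the sorter's y: 0 to 0.006 shut at the start, its blade across the feed channel holding the balls; 0.045 end of travel, to the left. The balls can roll from about 0.030. About 1.5 N of friction; it stays where it is left.
- stop_tab (a point): Point on the right (-y) face of the stop's upright push tab, a plate 8 mm thick (y), 30 mm wide (x), over the feed channel at sorter x = +38 mm, its top 192 mm and foot 134 mm above the bench. This point is 169 mm up; the channel walls beneath reach 136 mm. Push this face to the left (+y of the sorter).
- ball_1_center (a point): Centre of the first steel grinding ball, 20 mm in diameter, 33 g, polished and slippery, in the feed channel behind the stop.
- ball_2_center (a point): Centre of the second ball, same size, behind the first.
- ball_3_center (a point): Centre of the third ball, same size, behind the second.
- right_tray (a point): Middle of the floor of the right-hand tray (sorter y = -160 mm); the tray is 62 mm (x) x 63 mm (y) inside, its floor about 18 mm above the bench, its walls reach 56 to 74 mm above the bench.
- left_tray (a point): Middle of the floor of the left-hand tray (sorter y = +160 mm), same size.
- vial: Glass vial with black cap, standing, 25 mm in diameter, 52 mm tall, behind the sorter on the left; origin at the centre of its underside. Leave alone.
- objective: Spare objective in a clear tube case with black foot, 35 mm in diameter, 55 mm tall, behind the sorter on the right; origin at the centre of its underside. Leave alone.
- nut: Steel hexagon nut, 26 mm wide, 13 mm tall, lying in front of the sorter; origin at the centre of its underside. Leave alone.

How it is judged:
By the outcome, as a careful person would: the job done as asked, in the order asked, and still so for the second after the job is handed in, with the robot touching nothing.
It also fails if it takes over 48 s, if anything falls off the work surface, if the arm or the gripper's body presses on something with over 40 N, if the wrist force passes 120 N, or if a joint passes its speed limit or range.

ROBOT

A 6-joint arm with a two-finger parallel gripper is mounted at the origin on a cart in front of the work surface, level with it; the furniture and walls round the work are solid. World frame = base frame: x ahead of the robot, y to its left, z up, the work surface at z = 0. Lengths are in m, angles in rad, forces in N, time in s.
With the tool pointing down it reaches from about 0.4 to 0.825 m from the base axis. Payload 7 kg.
Tool frame: the origin (TCP) lies at the very end of the fingers, on their centre line; the grasp point (between the pads) lies 19 mm behind it (arm.grip_point_offset is the distance from the TCP to the grasp point, in m); z points along the fingers, y is the line along which they close (so a half turn about z gives the same grasp; the last joint's range is limited). The gripper opens to 88 mm and grips with 3 to 60 N. Pads are 19 mm wide; open, the fingers measure 130 mm over their backs; the gripper's body (78 mm by 193 mm) begins 47 mm behind the grasp point.
Start: joints at [-1.021, 0.359, 0.012, 0, -1.224, -0.288], TCP at [0.175, -0.652, 0.227] pointing down, gripper open.
Joint ranges: [-3.07, 3.07], [-1.43, 2.12], [-1.02, 1.25], [-3.03, 1.67], [-3.05, -0], [-3.03, 3.03]. Speed limits (rad/s): [2.39, 2.39, 3.01, 3.14, 3.14, 3.14].

INTERFACE

Orientations are given as [roll, pitch, yaw] about the fixed x, y, z axes, in that order (R = Rz(yaw) Ry(pitch) Rx(roll)).
In Python, from station import arm, cams gives the robot as it stands.
- The arm moves only by the shell command python3 -m handwheel 'ROWS' [FORCE]. ROWS is JSON, a list that holds one entry, the list of rows, each a list of 7 numbers: the shift along the tool's x, y, z normalised to -1 to 1, where 1 is 0.08 m, then the turn, a rotation vector about the tool's x, y, z normalised to -1 to 1, where 1 is 0.5 rad, then the closure in counts, from 0 (fully open) to 255 (shut). In form: [[[x, y, z, wx, wy, wz, hand], ...]]. A call has 1 to 5 rows; each row is the pose to reach, as a shift and turn from the pose commanded when the call began, along the tool's axes at that moment; what a row does not reach only later rows make up. A row lasts 1/8 s, in which the tool goes at most 62.5 mm and 10.7 degrees, less where a joint would pass 70% of its speed; a pose out of reach is approached as far as the arm can. A call with a number of a shift or a turn outside -1 to 1 is refused whole. A call with a gripper value outside its range is refused whole. The fingers move at their own pace and stop on an object; FORCE is the grip in N (left out, the last holds). Time passes only in rows, so rows that repeat a pose let the fingers close. It gives the time, the measured TCP pose, the force, the opening and the grip force at its end, in the units of the state.
- arm.get_state(): the state, without advancing time (a new reading comes with each control period).
- cams.grab_frame(name): name is "scene" or "top"; returns the picture (384x512x3 uint8, blue, green, red); there is no depth.
- cams.camera_info(name): a dict with "camera_matrix" (3x3 intrinsics, pixels), "R" (3x3) and "t" (3): a world point X has camera coordinates R X + t. Camera axes: x right, y down, z forward; pixel columns grow to the right and rows downward; lengths in m; the calibration is good to about 2 mm. A picture is of the moment at which its call begins. camera_info takes no time and is no camera call.
- arm.job_done(): hands the job in; it is judged then, once.
The state is a dict: "t": time; "q": joint angles; "qd": joint speeds; "joint_efforts": joint torques, N m; "eef_pos": TCP position; "ee_rot": TCP orientation; "force": force on the tool from outside, world axes, zero at the start; "moment": the same for the moment, N m; "width": finger opening in m; "gripper_force": force on a finger pad.
Only numpy, scipy, OpenCV 4.12 (cv2) and the standard library are available. Lean on these libraries where they do the work, as an engineer would, in place of code of your own. Each camera call takes 0.05 s, during which the arm holds its last target. There are 200 camera calls.

## Working session

There is one attempt and no reset: what is moved stays moved. The work goes in short steps, Python scripts to look and compute and a shell command to move; the robot and the scene stay as the last step left them, time stands still between calls to the robot, and variables do not carry over. Pictures are saved under pics/ and viewed, at most 10 in all, crops included, and the job is handed in when it is done.

```bash
mkdir -p pics
python3 - <<'E'
from station import arm,cams
import cv2,numpy as np
for n in("scene","top"):
    cv2.imwrite(f"pics/{n}0.png",cams.grab_frame(n)); i=cams.camera_info(n)
    print(n,np.array(i["camera_matrix"]).round(1).tolist(),np.array(i["R"]).round(3).tolist(),np.array(i["t"]).round(3).tolist())
s=arm.get_state();print(s["t"],s["eef_pos"],s["ee_rot"],s["width"],s["force"])
E
```

```text
scene [[443.6, 0.0, 258.9], [0.0, 443.6, 194.9], [0.0, 0.0, 1.0]] [[-0.87, -0.493, -0.013], [-0.233, 0.433, -0.871], [0.435, -0.755, -0.491]] [0.605, 0.131, 0.952]
top [[410.7, 0.0, 256.7], [0.0, 410.7, 190.2], [0.0, 0.0, 1.0]] [[0.024, -1.0, -0.005], [-0.998, -0.024, -0.057], [0.057, 0.006, -0.998]] [0.213, 0.583, 1.146]
0.1 [ 0.17457555 -0.65158702  0.22571292] [ 3.14008562e+00 -1.30812243e-04 -2.87986076e+00] 0.08753307567753185 [-0.34169975  0.1006256  -0.4077886 ]
```

View pics/top0.png

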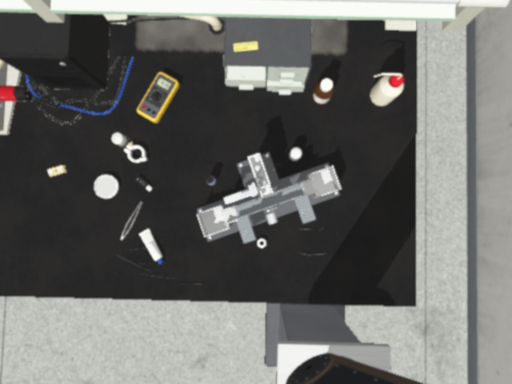

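View pics/scene0.png

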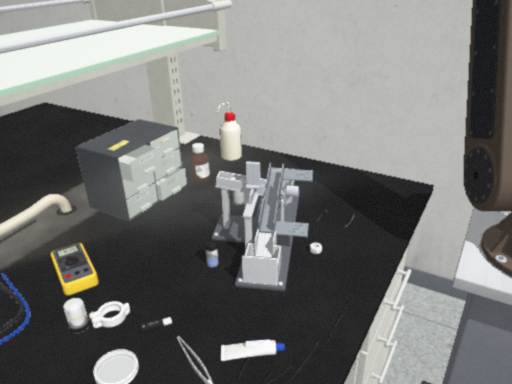

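The top view shows the sorter from the left tray (~215,220) to the right tray (~322,180), with the nut at (262,243). The pads are at about (245,230) and (305,210). Next I'll enlarge both views.

Run:
```python
import cv2
a=cv2.imread("pics/top0.png")[140:255,185:350]
cv2.imwrite("pics/topc.png",cv2.resize(a,None,fx=4.8,fy=4.8,interpolation=cv2.INTER_CUBIC))
a=cv2.imread("pics/scene0.png")[150:300,195:335]
cv2.imwrite("pics/scenec.png",cv2.resize(a,None,fx=4,fy=4,interpolation=cv2.INTER_CUBIC))
```

```text
(no output)
```

View pics/topc.png

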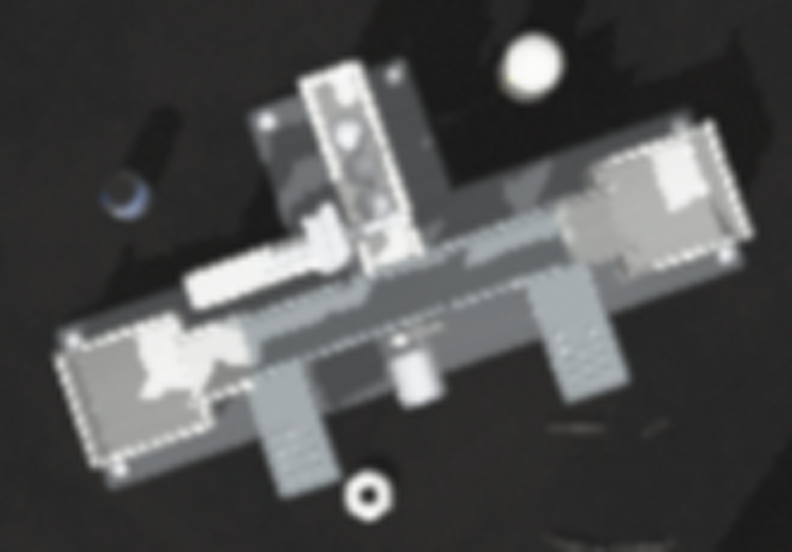

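View pics/scenec.png

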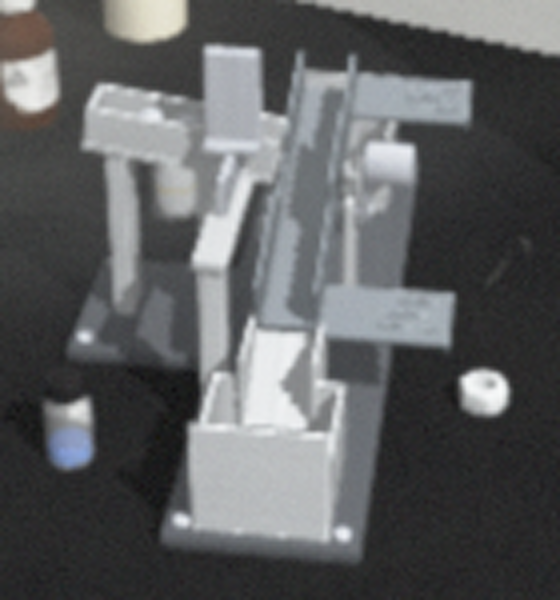

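The crops show all the parts clearly. In crop pixels, the right pad's outer corners are (570,402) and (630,380), the left pad's are (283,497) and (340,478), and the stop tab is at about (325,235). The vial, objective and nut are at (125,195), (530,65) and (368,495). I'll fit the sorter pose to the corners.

```bash
cat > h.py <<'E'
import numpy as np
from station import arm,cams
from scipy.optimize import least_squares
def proj(n,X):
    i=cams.camera_info(n);c=np.atleast_2d(X)@np.array(i["R"]).T+np.ravel(i["t"]);p=c@np.array(i["camera_matrix"]).T
    return p[:,:2]/p[:,2:]
def w(p,L):
    L=np.atleast_2d(L);c,s=np.cos(p[2]),np.sin(p[2])
    return np.c_[p[0]+c*L[:,0]-s*L[:,1],p[1]+s*L[:,0]+c*L[:,1],L[:,2]]
E
python3 - <<'E'
from h import *
T=np.array([[570,402],[630,380],[283,497],[340,478],[712,125],[750,235],[57,357],[97,467]])/4.8+[185,140]
L=np.array([[-94.5,-67,112],[-94.5,-103,121],[-94.5,103,69],[-94.5,67,78],[33,-193,60],[-33,-193,60],[33,193,60],[-33,193,60]])/1e3
S=np.array([[472,82],[470,125],[455,292],[448,347]])/4+[195,150]
LS=np.array([[-94.5,-103,121],[-94.5,-67,112],[-94.5,67,78],[-94.5,103,69]])/1e3
f=lambda p:np.r_[(proj("top",w(p,L))-T).ravel(),(proj("scene",w(p,LS))-S).ravel()]
r=least_squares(f,[.5,.1,.3],loss="soft_l1");p=r.x;print(p,f(p).round(1).reshape(-1,2).tolist())
np.save("p.npy",p)
print(w(p,[[-.062,-.085,.116],[.038,-.03,.169],[-.045,0,.133],[.038,0,.192]]).round(4))
print((((proj("scene",w(p,[.038,0,.192]))-[195,150])*4)).round(),((proj("top",w(p,[.038,0,.192]))-[185,140])*4.8).round())
E
```

```text
[0.55435201 0.19678736 0.34693043] [[0.5, 0.2], [1.7, 0.4], [-1.4, 0.1], [-0.6, 0.0], [-2.6, -1.6], [-2.6, -1.6], [-0.3, -5.1], [-1.1, -4.9], [2.3, -1.3], [1.7, -1.9], [0.7, -0.3], [1.1, -0.8]]
[[0.5249 0.0958 0.116 ]
 [0.6003 0.1815 0.169 ]
 [0.512  0.1815 0.133 ]
 [0.5901 0.2097 0.192 ]]
[[229.  26.]] [[378. 198.]]
```

Run:
```python
from h import *
B=np.array([[60,330],[108,490],[742,265],[690,110]])/4.8+[185,140]
g=lambda q:(proj("top",w(q[:3],[[q[3],.2,.006],[-q[3],.2,.006],[-q[3],-.2,.006],[q[3],-.2,.006]]))-B).ravel()
r=least_squares(g,[.55,.2,.35,.05]);p=r.x[:3];print(r.x,g(r.x).round(1));np.save("p.npy",p)
T=np.array([[570,402],[630,380],[530,292],[283,497],[340,478]])/4.8+[185,140]
L=np.array([[-94.5,-67,112],[-94.5,-103,121],[-29.5,-67,112],[-94.5,103,69],[-94.5,67,78]])/1e3
print((proj("top",w(p,L))-T).round(1).tolist())
S=np.array([[472,82],[470,125],[455,292],[448,347]])/4+[195,150]
LS=np.array([[-94.5,-103,121],[-94.5,-67,112],[-94.5,67,78],[-94.5,103,69]])/1e3
print((proj("scene",w(p,LS))-S).round(1).tolist())
for y in(-.02,0,.02,.04):
  X=w(p,[[.053,y,.192],[.023,y,.192],[.053,y,.134],[.023,y,.134]])
  print(y,((proj("scene",X)-[195,150])*4).round().tolist(),((proj("top",X)-[185,140])*4.8).round().tolist())
```

```text
[0.54546089 0.19308032 0.36068004 0.04908921] [-0.8  0.3  0.3 -0.4  0.7  0.  -0.1  0. ]
[[2.2, 3.2], [3.4, 3.2], [2.1, 2.4], [0.5, 3.8], [1.3, 3.6]]
[[5.7, -1.4], [5.5, -2.0], [5.8, -0.3], [6.5, -0.8]]
-0.02 [[226.0, 11.0], [280.0, 14.0], [228.0, 105.0], [280.0, 108.0]] [[412.0, 175.0], [432.0, 232.0], [409.0, 185.0], [428.0, 238.0]]
0 [[219.0, 26.0], [274.0, 29.0], [222.0, 121.0], [275.0, 124.0]] [[374.0, 188.0], [394.0, 245.0], [373.0, 197.0], [392.0, 251.0]]
0.02 [[213.0, 41.0], [269.0, 44.0], [215.0, 138.0], [270.0, 141.0]] [[337.0, 201.0], [356.0, 258.0], [338.0, 210.0], [356.0, 263.0]]
0.04 [[206.0, 57.0], [263.0, 61.0], [209.0, 155.0], [264.0, 159.0]] [[299.0, 215.0], [319.0, 271.0], [302.0, 222.0], [321.0, 276.0]]
```

```bash
python3 - <<'E'
from h import *
p=np.array([.550,.195,.355]);np.save("p.npy",p)
E
python3 -m handwheel '[[[-0.4,0.5,0,0,0,-0.1,255],[-0.8,1,0,0,0,-0.19,255],[-0.8,1,0,0,0,-0.19,255]]]' 5
```

```text
t: 0.48
eef_pos: [0.2167, -0.5557, 0.2269]
ee_rot: [3.142, 0.001, -2.782]
force: [0.6, -0.9, 0.6]
width: 0.063
gripper_force: 0.0
```

```bash
M="python3 -m handwheel"
$M '[[[-0.5,0.5,0,0,0,0,255],[-1,1,0,0,0,0,255]]]' >/dev/null
$M '[[[-0.5,0.5,0,0,0,0,255],[-1,1,0,0,0,0,255]]]' | head -2
$M '[[[-0.5,0.5,0,0,0,0,255],[-1,1,0,0,0,0,255]]]' >/dev/null
$M '[[[-0.5,0.5,0,0,0,0,255],[-1,1,0,0,0,0,255],[-1,1,0,0,0,0,255]]]'
```

```text
t: 0.98
eef_pos: [0.3103, -0.3512, 0.2265]
t: 1.6
eef_pos: [0.4055, -0.1439, 0.2267]
ee_rot: [-3.142, 0.0, -2.78]
force: [0.4, -0.4, -1.0]
width: 0.0003
gripper_force: 0.0
```

```bash
M="python3 -m handwheel"
$M '[[[-0.5,0.5,0,0,0,0,255],[-1,1,0,0,0,0,255]]]' >/dev/null
$M '[[[-0.5,0.5,0,0,0,0,255],[-1,1,0,0,0,0,255]]]' >/dev/null
$M '[[[-0.25,0.25,0.5,0,0,0,255],[-0.25,0.25,1,0,0,0,255],[-0.25,0.25,1,0,0,0,255]]]'
python3 - <<'E'
from h import *;import cv2
a=cams.grab_frame("scene")[120:290,190:370];b=cams.grab_frame("top")[140:260,190:350]
cv2.imwrite("pics/p1.png",np.hstack([cv2.resize(a,(400,378)),cv2.resize(b,(400,378))]))
E
```

```text
t: 2.48
eef_pos: [0.5079, 0.0834, 0.1437]
ee_rot: [-3.141, -0.007, -2.786]
force: [0.6, -0.9, -0.0]
width: 0.0007
gripper_force: 0.0
```

View pics/p1.png

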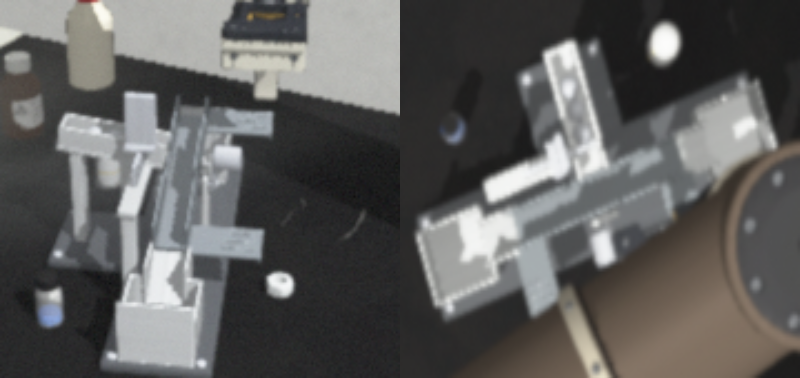

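The closed fingertips are above the right pad: tip at (265,97) and pad around (215–272, 108–135) in the left half. I'll check the offset by projection.

Run:
```python
from h import *
e=np.array(arm.get_state()["eef_pos"])
for z in (e[2],.119): 
  q=proj("scene",[e[0],e[1],z]); print(((q-[190,120])*2.22).round(), ((q-[195,150])*4).round())
```

```text
[[265.  91.]] [[457.  44.]]
[[263. 115.]] [[455.  87.]]
```

```bash
M="python3 -m handwheel"
$M '[[[-0.15,0.05,0,0,0,0,255],[-0.15,0.05,0.15,0,0,0,255],[-0.15,0.05,0.25,0,0,0,255]]]'
$M '[[[0,0,0.04,0,0,0,255],[0,0,0.08,0,0,0,255],[0,0,0.12,0,0,0,255],[0,0,0.16,0,0,0,255],[0,0,0.2,0,0,0,255]]]'
```

```text
t: 2.95
eef_pos: [0.5194, 0.0929, 0.1261]
ee_rot: [3.141, 0.0, -2.785]
force: [-0.1, -0.2, 0.3]
width: 0.0006
gripper_force: 0.0
t: 3.58
eef_pos: [0.5196, 0.093, 0.1104]
ee_rot: [3.142, 0.0, -2.785]
force: [0.6, 0.0, 0.9]
width: 0.0005
gripper_force: 0.1
```

```bash
M="python3 -m handwheel"
$M '[[[0,0,0.05,0,0,0,255],[0,0,0.1,0,0,0,255],[0,0,0.15,0,0,0,255],[0,0,0.2,0,0,0,255],[0,0,0.25,0,0,0,255]]]' | grep -E "pos|force"
$M '[[[0,0,0.02,0,0,0,255],[0,0,0.04,0,0,0,255],[0,0,0.06,0,0,0,255],[0,0,0.06,0,0,0,255]]]' | grep -E "pos|force"
python3 - <<'E'
from h import *;import cv2
a=cams.grab_frame("scene")[120:290,190:370];b=cams.grab_frame("top")[140:260,190:350]
cv2.imwrite("pics/p2.png",np.hstack([cv2.resize(a,(400,378)),cv2.resize(b,(400,378))]))
E
```

```text
eef_pos: [0.5195, 0.0929, 0.0903]
force: [0.0, 0.1, 0.4]
gripper_force: 0.0
eef_pos: [0.5195, 0.0929, 0.0857]
force: [0.1, 0.4, 0.7]
gripper_force: 0.0
```

View pics/p2.png

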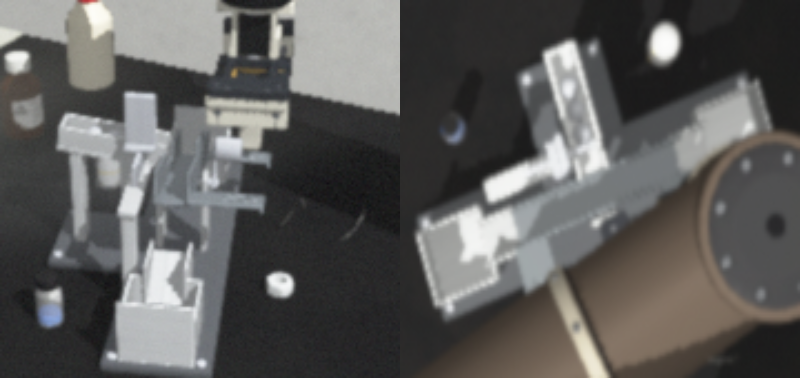

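The gate has rocked over to the right, with the left pad now raised at (240,200). Next I'll lift and move to the right of the stop tab.

```bash
M="python3 -m handwheel"
$M '[[[0,0,-0.5,0,0,0,255],[0,0,-1,0,0,0,255]]]' >/dev/null
$M '[[[0,0,-0.45,0,0,0,255],[-0.5,0.3,-0.45,0,0,0,255],[-1,0.6,-0.45,0,0,0,255]]]' >/dev/null
$M '[[[-0.27,0.15,0,0,0,0,255],[-0.27,0.15,0,0,0,0,255],[-0.27,0.15,0.25,0,0,0,255],[-0.27,0.15,0.45,0,0,0,255],[-0.27,0.15,0.45,0,0,0,255]]]'
python3 - <<'E'
from h import *;import cv2
a=cams.grab_frame("scene")[100:250,190:350];b=cams.grab_frame("top")[140:260,190:350]
cv2.imwrite("pics/p3.png",np.hstack([cv2.resize(a,(400,375)),cv2.resize(b,(400,375))]))
e=np.array(arm.get_state()["eef_pos"]);print((proj("scene",e)-[190,100])*2.5)
E
```

```text
t: 6.05
eef_pos: [0.5927, 0.1838, 0.1644]
ee_rot: [-3.141, -0.003, -2.785]
force: [0.7, 0.7, 0.7]
width: 0.0005
gripper_force: 0.0
[[166.93600368 156.48655665]]
```

View pics/p3.png

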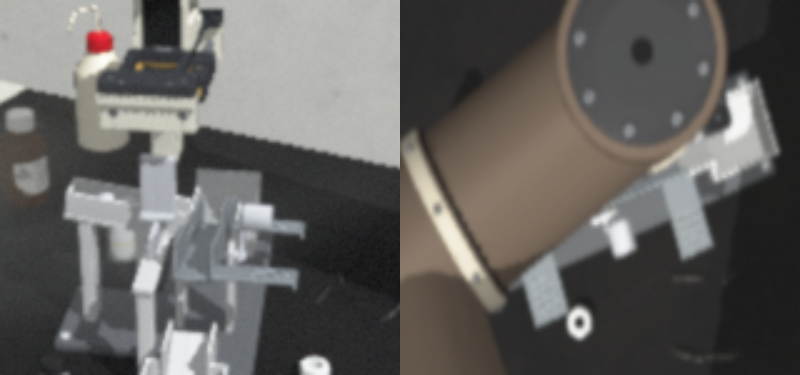

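The fingers are behind (right of) the tab and in line with it: tip around (167,158), tab at (158,185). Now push to the left.

```bash
M="python3 -m handwheel"
$M '[[[0,0.1,0,0,0,0,255],[0,0.2,0,0,0,0,255],[0,0.3,0,0,0,0,255],[0,0.4,0,0,0,0,255],[0,0.5,0,0,0,0,255]]]' | grep -E "pos|force"
$M '[[[0,0.06,0,0,0,0,255],[0,0.12,0,0,0,0,255],[0,0.18,0,0,0,0,255],[0,0.24,0,0,0,0,255]]]' | grep -E "pos|force"
python3 - <<'E'
from h import *;import cv2
a=cams.grab_frame("scene")[100:250,190:350]
cv2.imwrite("pics/p4.png",cv2.resize(a,(640,600)))
E
```

```text
eef_pos: [0.5796, 0.2225, 0.1659]
force: [0.8, -1.9, 0.9]
gripper_force: 0.9
eef_pos: [0.5729, 0.2402, 0.1658]
force: [-0.2, -1.6, 1.6]
gripper_force: 1.0
```

View pics/p4.png

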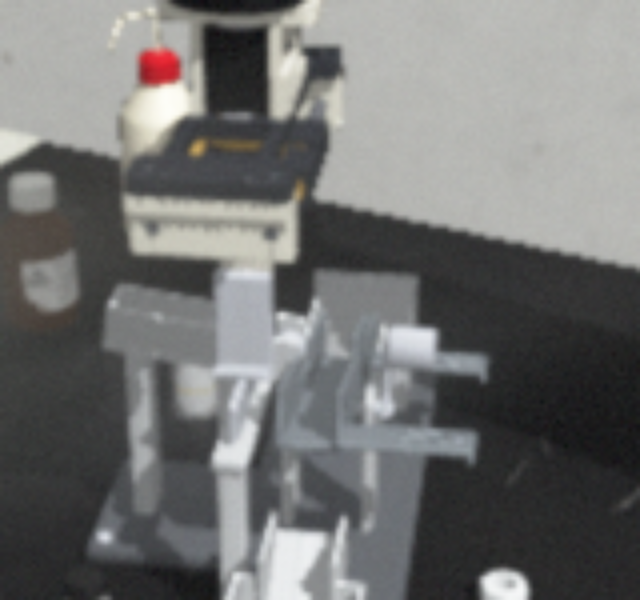

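The tab is moving with the fingers (now at ~(245,320)) at about 1.6 N. I'll continue in small steps towards the end of travel.

```bash
M="python3 -m handwheel"
$M '[[[0,0.03,0,0,0,0,255],[0,0.06,0,0,0,0,255],[0,0.09,0,0,0,0,255]]]' | grep -E "pos|force"
$M '[[[0,0.03,0,0,0,0,255],[0,0.06,0,0,0,0,255],[0,0.06,0,0,0,0,255]]]' | grep -E "pos|force"
```

```text
eef_pos: [0.5705, 0.2469, 0.1658]
force: [-0.4, -1.2, 1.3]
gripper_force: 0.9
eef_pos: [0.569, 0.2508, 0.1658]
force: [1.3, -4.3, 0.9]
gripper_force: 2.4
```

Force is rising, so the stop is at the end of its travel. Back off, lift clear and look.

```bash
M="python3 -m handwheel"
$M '[[[0,-0.2,0,0,0,0,255],[0,-0.35,0,0,0,0,255],[0,-0.35,-0.5,0,0,0,255],[0,-0.35,-0.9,0,0,0,255]]]' >/dev/null
$M '[[[0.4,-0.5,0,0,0,0,255],[0.9,-1,0,0,0,0,255]]]' >/dev/null
$M '[[[0.5,-0.5,0,0,0,0,255],[1,-1,0,0,0,0,255]]]' >/dev/null
$M '[[[0.5,-0.5,0,0,0,0,255],[1,-1,0,0,0,0,255]]]' >/dev/null
$M '[[[0.5,-0.5,0,0,0,0,255],[1,-1,0,0,0,0,255],[1,-1,0,0,0,0,255]]]'
python3 - <<'E'
from h import *;import cv2
a=cams.grab_frame("scene")[130:300,190:350];b=cams.grab_frame("top")[140:260,190:350]
cv2.imwrite("pics/p5.png",np.hstack([cv2.resize(a,(400,425)),cv2.resize(b[:,:],(400,425))]))
E
```

```text
t: 9.7
eef_pos: [0.3962, -0.1866, 0.2379]
ee_rot: [-3.142, 0.001, -2.79]
force: [-0.0, 1.1, 0.3]
width: 0.0004
gripper_force: 0.0
```

View pics/p5.png

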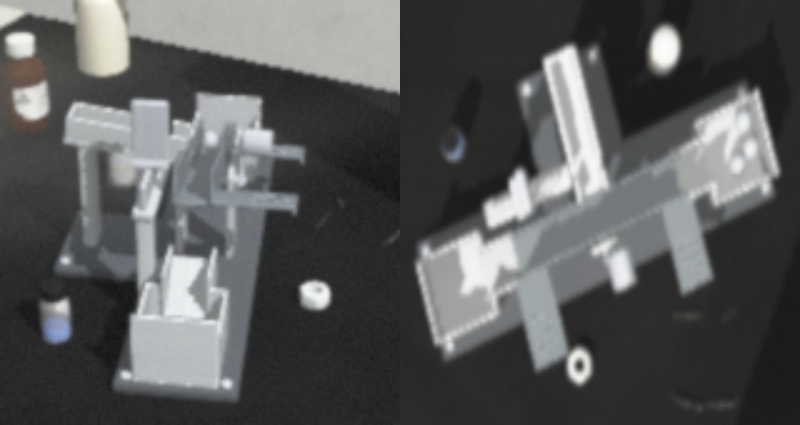

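The feed channel is empty and three balls lie in the right tray at (742,120), (750,148) and (736,162). The vial, objective and nut have not moved. Let it settle briefly, then hand in.

```bash
python3 -m handwheel '[[[0,0,0,0,0,0,255],[0,0,0,0,0,0,255],[0,0,0,0,0,0,255],[0,0,0,0,0,0,255],[0,0,0,0,0,0,255]]]' >/dev/null
python3 -m handwheel '[[[0,0,0,0,0,0,255],[0,0,0,0,0,0,255],[0,0,0,0,0,0,255],[0,0,0,0,0,0,255],[0,0,0,0,0,0,255]]]' >/dev/null
python3 -c "
from station import arm,cams;import cv2
cv2.imwrite('pics/p6.png',cv2.resize(cams.grab_frame('top')[150:215,290:350],(600,600),interpolation=cv2.INTER_CUBIC))"
```

```text
(no output)
```

View pics/p6.png

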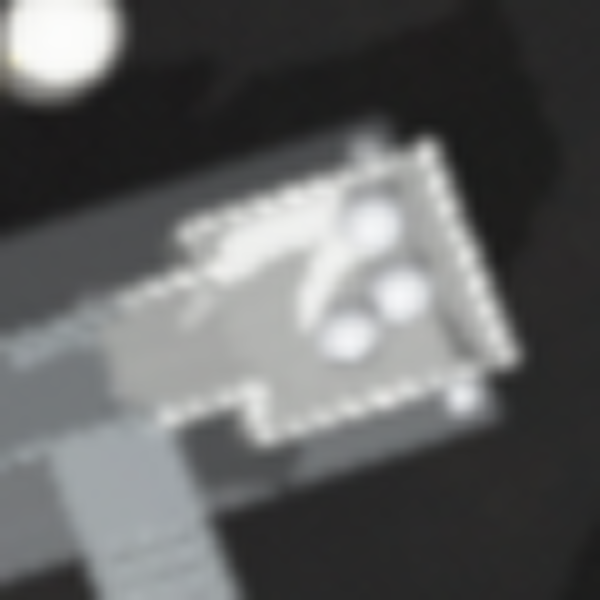

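Three balls are in the right tray, at (372,222), (402,292) and (348,335).

```bash
python3 -c "
from station import arm
print(arm.job_done())"
```

```text
the job is handed in; nothing more can be done
None
```

The job is handed in: the gate was rocked over to the right, the stop was then pushed left, and the last picture shows all three balls in the right-hand tray, with the vial, objective case and nut where they stood.

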